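# Swap hinge leaves between peg rack and oiling tray

## Robot

A 6-joint arm with a two-finger parallel gripper is mounted at the origin on a cart in front of the work surface, level with it; the furniture and walls round the work are solid. World frame = base frame: x ahead of the robot, y to its left, z up, the work surface at z = 0. Lengths are in m, angles in rad, forces in N, time in s.
With the tool pointing down it reaches from about 0.35 to 0.85 m from the base axis. Payload 8.1 kg.
Tool frame: the origin (TCP) lies on the centre line of the jaws, within the pads' length; the fingertips stand robot.tips_ahead ahead of it and the grasp point (between the pads) lies 6 mm ahead of it (robot.tips_ahead is the distance from the TCP to the fingertips, in m); z points along the fingers, y is the line along which they close (so a half turn about z gives the same grasp; the last joint's range is limited). The gripper opens to 93 mm and grips with 3 to 60 N. Pads are 15 mm wide; open, the fingers measure 128 mm over their backs; the gripper's body (75 mm by 188 mm) begins 65 mm behind the grasp point.
Start: joints at [1.147, 0.13, 1.488, -0, 1.523, -0.085], TCP at [0.199, 0.566, 0.244] pointing down, gripper open.
Joint ranges: [-2.96, 2.96], [-0.89, 2.26], [0.02, 2.5], [-1.34, 4.48], [0, 2.73], [-2.66, 2.66]. Speed limits (rad/s): [2.39, 2.39, 2.79, 3.14, 3.14, 3.14].

## Interface

Orientations are given as a rotation vector (axis times angle).
In Python, from plant import robot gives the robot as it stands.
- The arm moves only by the tool apply_moves, never from a script. Its arguments are lists of equal length, an entry for each row: "delta_pos": the shift along the tool's x, y, z in cm, a list of three; "twist": the turn about the tool's z in rad. A call has 1 to 8 rows; each row shifts and turns the commanded pose from where the row before left it, along the tool's axes as they then stand; what a row does not reach is not made up. A row lasts 1/8 s, in which the tool goes at most 62.5 mm and 10.7 degrees, less where a joint would pass 70% of its speed; a pose out of reach is approached as far as the arm can. A call with a gripper value outside its range is refused whole. "gripper" is the finger opening in cm, from 0 to 9.3, set as the call begins (left out, the last holds). The fingers move at their own pace and stop on an object; "squeeze" is the grip in N (left out, the last holds). Time passes only in rows, so rows that do not move let the fingers close. It gives the time, the measured TCP pose, the force, the opening and the grip force at its end, in the units of the state.
- robot.read_state(): the state, without advancing time (a new reading comes with each control period).
- robot.read_camera(name): name is "side" or "top" or "wrist"; returns a dict with "frame" (400x640x3 uint8, red, green, blue), "vertical_fov" (degrees; the focal length in pixels is half the picture's height over the tangent of half this angle, whatever the lens; pixels are square), "cx", "cy" (the principal point, pixels), "R" (3x3) and "t" (3): a world point X has camera coordinates R X + t. Camera axes: x right, y down, z forward; pixel columns grow to the right and rows downward; lengths in m; the calibration is good to about 2 mm. A picture is of the moment at which its call begins. There is no depth.
- robot.close_job(): hands the job in; it is judged then, once.
The state is a dict: "t": time; "q": joint angles; "dq": joint speeds; "joint_torque": joint torques, N m; "tool_pos": TCP position; "orientation": TCP orientation; "force": force on the tool from outside, world axes, zero at the start; "wrist_torque": the same for the moment, N m; "opening": finger opening in m; "gripper_force": force on a finger pad.
Only numpy, scipy, OpenCV 4.12 (cv2) and the standard library are available. Lean on these libraries where they do the work, as an engineer would, in place of code of your own. Each camera call takes 0.05 s, during which the arm holds its last target. There are 200 camera calls.

## Task

Hang the oiled hinge leaf that is lying in the drip tray on the empty peg of the leaning rack, so that the peg goes through its hole and it lies against the board. Then lift the square-ended hinge leaf off its peg, lay it flat in the drip tray with its lug upward, let go, and only then press the oil pump's cap all the way down and let it spring back. Leave the round leaf that already hangs on the rack, the grey offcut and the grease tin where they stand.

Things in the scene. Friction and masses are not known exactly. Their poses are not given: they have to be found in the camera images.
- oiled_leaf: Steel hinge leaf lying in the drip tray at the start: 6 mm plate, 94 mm long, disc-ended (54 mm disc centred at x = -5 mm, neck 34 mm wide), with an upright lug. Origin on the plate's underside below the middle of the lug; x along the plate to the hole end, y across it (the lug's thickness), z up through the lug. 0.22 kg.
- oiled_leaf_hole (a point): Centre of the oiled leaf's round 20 mm through-hole, on the plate's underside, at x = +42 mm of the leaf. The plate's hole end is at x = +62 mm, its other end at x = -32 mm. On all leaves the lug is 10 mm thick (y), 26 mm wide (x) and stands on the plate from z = 6 mm to its rounded top at z = 41 mm.
- square_leaf: Steel hinge leaf with a plain rectangular plate 94 x 40 x 6 mm and the same lug and hole, in the same frame as oiled_leaf. At the start it hangs on one of the rack's pegs: underside on the sloping board, hole end up the slope, lug standing square off the board. 0.22 kg.
- square_leaf_hole (a point): Centre of the square leaf's hole, on the underside of its plate.
- round_leaf: Bystander: steel hinge leaf of the same disc-ended shape as oiled_leaf, hanging on another peg. It stays there.
- rack: Fixed wooden rack on four posts, foot 170 x 270 mm, origin at the foot's centre. Its board (200 mm up the slope, 270 mm wide, top edge 205 mm high) rises along the rack's +x at 37 degrees from horizontal and faces -x and up. Three steel pegs in a row along y, 78 mm apart, 7 mm thick, stand 24 mm out of the face, leaning 10 degrees up the slope from its normal.
- empty_peg (a point): The empty peg (small plain plate 32 x 14 mm on the board below it): the point where its axis meets the board's face, 173 mm above the desk. Axes: x up the slope, y across, z the face's normal; the peg points along (0.17, 0, 0.98). A hung leaf's hole edge rests on its peg, the hole centre up to 5.5 mm down the slope.
- station: Fixed oiling station: an aluminium plate 6 mm thick with a drip tray, and a white pump bottle (68 mm across) whose axis stands 132 mm from the tray's centre along the station's +x. Origin on the desk under the centre of the tray.
- tray (a point): Centre of the drip tray's floor, 6 mm above the desk. Inside, the tray is 120 mm long (x) by 80 mm wide (y); its rim stands 8 mm above the floor.
- cap_top (a point): Centre of the top of the pump's grey sprung cap, 34 mm across, 144 mm above the desk when up; a short nozzle on it points at the tray.
- pump (a joint): Stroke of the pump cap: 0 up, 0.012 m fully down; full stroke takes about 8 N. It springs back.
- offcut: Bystander: grey stepped offcut of door profile, 58 x 75 mm and 55 mm tall, standing on the desk; origin at the centre of its underside, z up.
- grease_tin: Bystander: round green tin 68 mm across, 62 mm tall, standing on the desk; origin at the centre of its foot, z up.

How it is judged:
On the way, in this order (a step that is already met when the one before it is completed fails the run):
1. the oiled leaf hangs on the empty peg, let go (distance between oiled_leaf_hole and empty_peg below 0.013 m and angle between oiled_leaf's own z axis and vertical between 0.5 and 0.79 rad and contact force between the fingers and oiled_leaf below 0.1 N), for 0.2 s.
2. the square leaf lies flat in the drip tray, lug up, let go (x of square_leaf in the frame of tray between -0.034 and 0.034 m and y of square_leaf in the frame of tray between -0.028 and 0.028 m and z of square_leaf in the frame of tray below 0.0035 m and angle between square_leaf's own z axis and vertical below 0.07 rad and contact force between the fingers and square_leaf below 0.1 N), for 0.2 s.
3. the pump cap is pressed down (value of joint pump above 0.009 m), for 0.05 s.
At the end, for the whole second after the job is handed in: Oiled leaf on the empty peg (hole within 13 mm of the peg foot, within 8 degrees of the board); square leaf flat in the tray (lug within 34 mm along, 28 mm across of its centre, 3.5 mm off the floor, under 4 degrees); cap pressed at least 9 mm, up again (under 2 mm); both at rest (distance between oiled_leaf_hole and empty_peg below 0.013 m and angle between oiled_leaf's own z axis and vertical between 0.5 and 0.79 rad and x of square_leaf in the frame of tray between -0.034 and 0.034 m and y of square_leaf in the frame of tray between -0.028 and 0.028 m and z of square_leaf in the frame of tray below 0.0035 m and angle between square_leaf's own z axis and vertical below 0.07 rad and value of joint pump below 0.002 m and linear speed of each of oiled_leaf, square_leaf below 0.02 m/s); the robot touches nothing.
It fails at once if the pump is pressed (over 5 mm) while the square leaf is not lying in the tray (value of joint pump above 0.005 m and not (x of square_leaf in the frame of tray between -0.034 and 0.034 m and y of square_leaf in the frame of tray between -0.028 and 0.028 m and z of square_leaf in the frame of tray below 0.0035 m and angle between square_leaf's own z axis and vertical below 0.07 rad)).
It fails at once if the round leaf on the rack is moved by more than 15 mm (distance of round_leaf from where it was at the start of the episode above 0.015 m).
It fails at once if the grey offcut is moved by more than 30 mm or knocked over (distance of offcut from where it was at the start of the episode above 0.03 m or angle between offcut's own z axis and vertical above 0.5 rad).
It fails at once if the grease tin is moved by more than 30 mm or knocked over (distance of grease_tin from where it was at the start of the episode above 0.03 m or angle between grease_tin's own z axis and vertical above 0.5 rad).
It also fails if it takes over 67 s, if anything falls off the work surface, if the arm or the gripper's body presses on something with over 40 N, if the wrist force passes 120 N, or if a joint passes its speed limit or range.

## Working session

There is one attempt and no reset: what is moved stays moved. The work goes in short steps, Python scripts to look and compute and a tool call to move; the robot and the scene stay as the last step left them, time stands still between calls to the robot, and variables do not carry over. Pictures are saved under pics/ and viewed, at most 10 in all, crops included, and the job is handed in when it is done.

Besides the shell and the picture viewer there is one more tool, called after "Request:" as name(argument=value, ...) on one line, values as JSON. apply_moves: Moves the arm, as the interface text tells. Its arguments: {"type":"object","properties":{"delta_pos":{"type":"array"},"twist":{"type":"array"},"gripper":{"type":"number"},"squeeze":{"type":"number"}},"required":["delta_pos","twist"]}

```bash
ls; mkdir -p pics; python3 - <<'E'
from plant import robot
import cv2,numpy as np
s=robot.read_state();print(s, robot.tips_ahead)
for n in ("side","top","wrist"):
    c=robot.read_camera(n);cv2.imwrite(f"pics/{n}0.png",c["frame"][:,:,::-1])
    print(n,c["vertical_fov"],c["cx"],c["cy"],np.round(c["R"],4).tolist(),np.round(c["t"],4).tolist())
E
```

```text
pics
{'t': 0.0, 'q': array([ 1.14659187e+00,  1.31141798e-01,  1.48928080e+00, -3.50966656e-05,
        1.52297422e+00, -8.54418404e-02]), 'dq': array([ 0.00191942, -0.00156626, -0.00052123, -0.00355787,  0.00044194,
        0.00053197]), 'joint_torque': array([ 1.13294365e-03, -5.59808886e+01, -4.91770577e+01,  7.70219578e-02,
        3.50658351e-02, -1.61876078e-04]), 'tool_pos': array([0.19919259, 0.56542134, 0.24259813]), 'orientation': array([-5.29512465e-01, -3.09621853e+00,  2.75596424e-03]), 'force': array([0.09728263, 0.10985808, 0.33612477]), 'wrist_torque': array([-0.01006107,  0.02752504,  0.00698615]), 'gripper_force': 0.0, 'opening': 0.09325566385165523} 0.025
side 48.08371552046714 322.96911060135096 207.91794185919284 [[-0.3453, 0.9385, -0.0003], [0.6548, 0.2406, -0.7165], [-0.6723, -0.2476, -0.6976]] [-0.0069, -0.2912, 1.3956]
top 42.276768968109 318.99922707058516 198.90201130802836 [[0.012, -0.9999, 0.0022], [-0.9727, -0.0122, -0.2319], [0.2319, 0.0006, -0.9727]] [0.1988, 0.5215, 1.0197]
wrist 60.61396253902163 319.99603289153936 196.07785744676752 [[0.3317, 0.9434, -0.0014], [0.9018, -0.3166, 0.2942], [0.2771, -0.0989, -0.9557]] [-0.5998, -0.0351, 0.391]
```

View pics/side0.png

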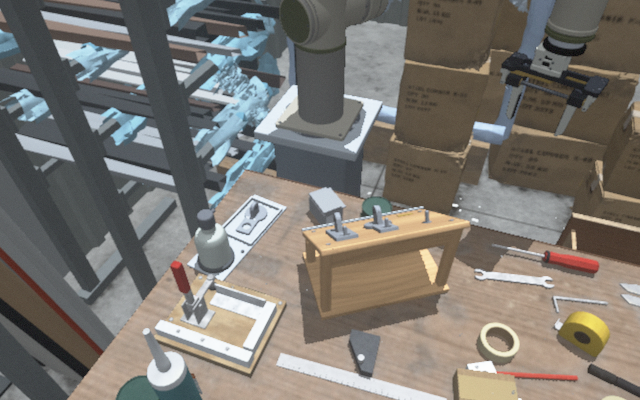

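View pics/top0.png

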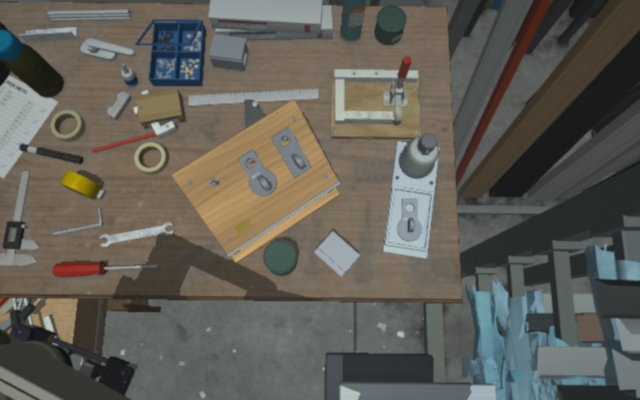

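The side and top views show the empty peg at top (214,183) and side (427,217). The round leaf is at top (262,180), the square leaf at top (291,150). The tray with the oiled leaf is at top (408,225), the pump cap at top (428,142). I'll enlarge both to pick exact pixels.

```bash
python3 - <<'E'
import cv2
t=cv2.imread("pics/top0.png")[95:265,165:445];cv2.imwrite("pics/topc.png",cv2.resize(t,(784,476),interpolation=cv2.INTER_CUBIC))
t=cv2.imread("pics/side0.png")[180:320,190:480];cv2.imwrite("pics/sidec.png",cv2.resize(t,(783,378),interpolation=cv2.INTER_CUBIC))
E
```

```text
(no output)
```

View pics/topc.png

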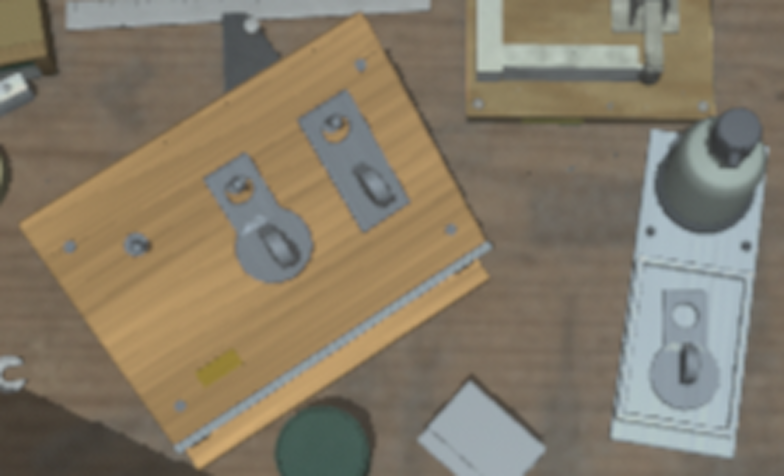

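View pics/sidec.png

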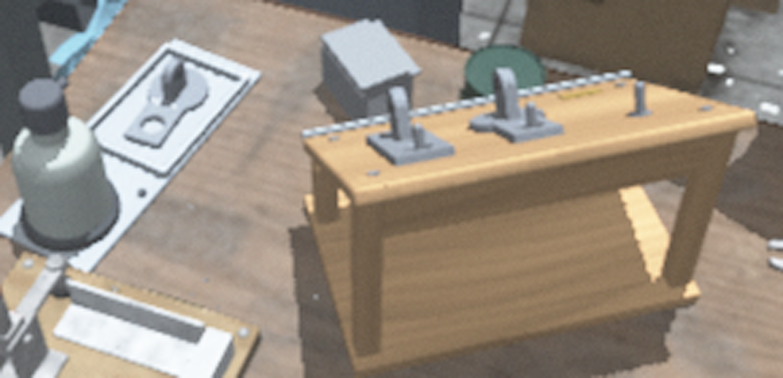

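The enlarged crops show the leaf parts clearly. The empty peg is topc (138,244) and sidec (639,100). The oiled hole is topc (685,316) and sidec (153,126). The cap is topc (737,130) and sidec (40,95). I'll do a rough triangulation, then refine with the wrist camera.

```bash
cat > h.py <<'E'
import numpy as np, cv2
from scipy.spatial.transform import Rotation as Ro
CAM={"side":(48.08371552,322.96911,207.91794),"top":(42.276769,318.999227,198.902),"wrist":(60.61396254,319.996,196.0779)}
def ray(c,p):
    R=np.array(c["R"]);t=np.array(c["t"]);f=200/np.tan(np.radians(c["vertical_fov"])/2)
    d=R.T@np.array([(p[0]-c["cx"])/f,(p[1]-c["cy"])/f,1.]);return -R.T@t,d/np.linalg.norm(d)
def tri(obs):
    A=np.zeros((3,3));b=np.zeros(3)
    for c,p in obs:
        o,d=ray(c,p);P=np.eye(3)-np.outer(d,d);A+=P;b+=P@o
    X=np.linalg.solve(A,b)
    return X,[np.linalg.norm(np.cross(X-ray(c,p)[0],ray(c,p)[1])) for c,p in obs]
def plane(c,p,z):
    o,d=ray(c,p);return o+d*(z-o[2])/d[2]
def proj(c,X):
    f=200/np.tan(np.radians(c["vertical_fov"])/2);v=np.array(c["R"])@X+np.array(c["t"]);return f*v[0]/v[2]+c["cx"],f*v[1]/v[2]+c["cy"]
def shift(s,target):  # tool-axes shift in cm
    return Ro.from_rotvec(s["orientation"]).inv().apply(np.array(target)-s["tool_pos"])*100
E
python3 - <<'E'
from plant import robot
from h import *
T=robot.read_camera("top");S=robot.read_camera("side")
print(-np.array(T["R"]).T@T["t"],-np.array(S["R"]).T@S["t"])
tc=lambda u,v:(165+u/2.8,95+v/2.8); sc=lambda u,v:(190+u/2.7,180+v/2.7)
pts={"peg_tip":((130,240),(640,84)),"peg_base":((148,247),(637,114)),"oil_hole":((685,316),(153,126)),"oil_lugtop":((686,352),(174,60)),
"cap":((737,124),(40,90)),"sq_pegtip":((332,118),(419,126)),"sq_lugtop":((371,170),(398,90)),"rd_lugtop":((272,234),(505,70)),
"boardTL":((20,226),(757,118)),"boardTR":((362,13),(355,195)),"sqcornTR":((349,90),(401,163))}
for k,(a,b) in pts.items():
    X,e=tri([(T,tc(*a)),(S,sc(*b))]);print(k,np.round(X,4),np.round(e,4))
for p in ((645,263),(750,282),(730,428),(618,412)): print("tray rim",plane(T,tc(*p),.014)[:2])
E
```

```text
[0.26842521 0.20457591 1.11235281] [1.12657379 0.42202898 0.76498018]
peg_tip [0.5193 0.4012 0.1949] [0.002 0.002]
peg_base [0.5214 0.3993 0.1674] [0.0026 0.0026]
oil_hole [0.5145 0.0068 0.0053] [0.0004 0.0004]
oil_lugtop [0.4768 0.0146 0.0526] [0.0003 0.0003]
cap [ 0.6231 -0.0096  0.145 ] [0.0003 0.0003]
sq_pegtip [0.6062 0.2726 0.1933] [0.0006 0.0006]
sq_lugtop [0.5723 0.2463 0.1856] [0.0002 0.0002]
rd_lugtop [0.5274 0.3101 0.1849] [0.0013 0.0013]
boardTL [0.5271 0.4761 0.1966] [0.0005 0.0005]
boardTR [0.6797 0.2547 0.1987] [0.0002 0.0002]
sqcornTR [0.6305 0.2655 0.1805] [0.0025 0.0025]
tray rim [0.55486129 0.03803419]
tray rim [ 0.54056094 -0.04366505]
tray rim [ 0.42565556 -0.02392609]
tray rim [0.43690465 0.06129879]
```

Request:
apply_moves(delta_pos=[[-3.7,-3.56,-0.1],[-3.7,-3.56,-0.1],[-3.7,-3.56,-0.1],[-3.7,-3.56,-0.1],[-3.7,-3.56,-0.1],[-3.7,-3.56,-0.1],[-3.7,-3.56,0],[-3.7,-3.56,0]], twist=[0,0,0,0,0,0,0,0])

```text
t: 1.25
tool_pos: [0.3844, 0.1974, 0.2498]
orientation: [0.529, 3.096, 0.001]
force: [0.6, 0.1, -0.1]
opening: 0.0931
gripper_force: 0.0
```

Request:
apply_moves(delta_pos=[[-3.7,-3.56,0],[-3.7,-3.56,0],[-3.7,-3.56,0],[-3.7,-3.56,0],[0,0,0],[0,0,0]], twist=[0,0,0,0,-0.147,0], gripper=5)

```text
t: 2.0
tool_pos: [0.4761, 0.0149, 0.2494]
orientation: [-0.304, -3.126, -0.0]
force: [0.4, -0.8, -1.1]
opening: 0.0504
gripper_force: 0.0
```

```bash
python3 - <<'E'
from plant import robot
from h import *
s=robot.read_state();print(s["tool_pos"],s["orientation"],s["q"],s["force"])
c=robot.read_camera("wrist");cv2.imwrite("pics/w1.png",c["frame"][:,:,::-1])
import pickle;pickle.dump(c,open("w1.pkl","wb"))
E
```

```text
[0.47613635 0.01487682 0.24942238] [-3.04058332e-01 -3.12626657e+00 -1.69516652e-04] [-7.65421102e-02 -2.11969658e-01  1.81074895e+00  1.19688766e-04
  1.54338568e+00 -1.45343314e+00] [ 0.36261478 -0.7559747  -1.13271993]
```

View pics/w1.png

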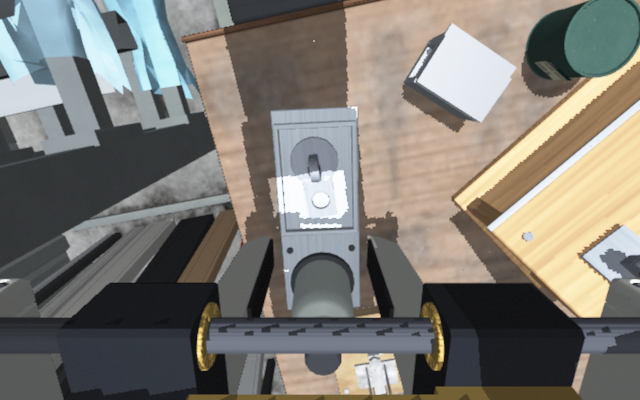

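The wrist view shows the tray centred near (318,180), with the leaf's hole at (321,200), its lug at (315,165) and the disc around (315,160). I'll cross-check these against the top and side picks.

```bash
python3 - <<'E'
import pickle
from h import *
c=pickle.load(open("w1.pkl","rb"));f=c["frame"];g=cv2.cvtColor(f,cv2.COLOR_RGB2GRAY)
np.set_printoptions(linewidth=250)
print(g[130:216:2,284:352:2])
for n,p,z in (("hole",(321,200),.009),("disc",(315,160),.012),("lug",(314,158),.047),("trayTL",(279,125),.014),("TR",(354,125),.014),("BR",(355,231),.014),("BL",(285,231),.014)): print(n,plane(c,p,z))
E
```

```text
[[183 179 185 ... 178 176 167]
 [183 179 184 ... 180 175 167]
 [182 179 182 ... 180 174 166]
 ...
 [213 252 251 ... 245 165 168]
 [175 241 169 ... 167 168 168]
 [128 171 168 ... 166 167 166]]
hole [0.51591078 0.0089204  0.009     ]
disc [0.46754251 0.01148582 0.012     ]
lug [0.45870991 0.01270374 0.047     ]
trayTL [ 0.42212541 -0.01906253  0.014     ]
TR [0.4376801  0.06045644 0.014     ]
BR [0.55999458 0.04142485 0.014     ]
BL [ 0.54403938 -0.04008888  0.014     ]
```

```bash
python3 - <<'E'
import cv2
t=cv2.imread("pics/w1.png")[120:236,268:364];cv2.imwrite("pics/w1c.png",cv2.resize(t,None,fx=5,fy=5,interpolation=cv2.INTER_CUBIC))
E
```

```text
(no output)
```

View pics/w1c.png

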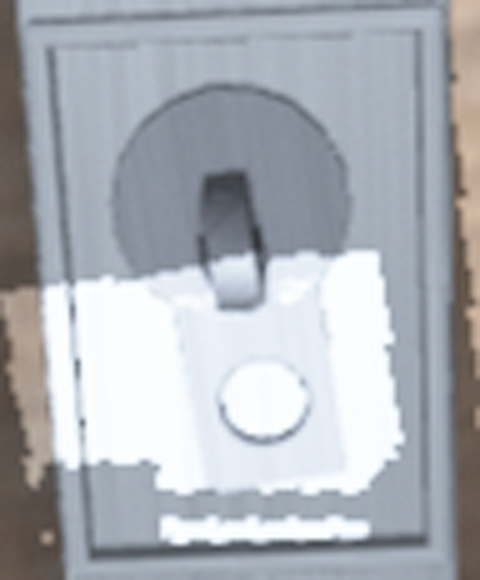

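The crop shows the leaf turned about 6° relative to the tray, with the hole at (320.8,200), the disc centre at (314.2,160) and the end edge centre at (323.2,216).

```bash
python3 - <<'E'
import pickle
from h import *
from plant import robot
c=pickle.load(open("w1.pkl","rb"));T=robot.read_camera("top");s=robot.read_state()
w=lambda u,v:(268+u/5,120+v/5);tc=lambda u,v:(165+u/2.8,95+v/2.8)
o={}
for n,a,b,z in (("disc",(231,200),(684,375),.012),("hole",(264,400),(685,316),.010),("end",(276,482),(684.5,290),.012)):
    X,Y=plane(c,w(*a),z),plane(T,tc(*b),z);o[n]=(X+Y)/2
    print(n,X[:2],Y[:2],tri([(c,w(*a)),(T,tc(*b))]))
print("lugtop w",[plane(c,w(*p),.047)[:2] for p in ((232,238),(240,302))], "base end",plane(c,w(226,172),.012)[:2])
for k in ("hole","end"):
    d=o[k]-o["disc"];print(k,np.degrees(np.arctan2(d[1],d[0])),np.linalg.norm(d[:2]))
M=Ro.from_rotvec(s["orientation"]).as_matrix();print(np.degrees(np.arctan2(M[1,1],M[0,1])),M[:,2])
E
```

```text
disc [0.4673706  0.01060715] [0.46658849 0.00964943] (array([0.46544916, 0.01108319, 0.02029611]), [np.float64(0.00034996132074571545), np.float64(0.00034996132074564313)])
hole [0.51555127 0.00874964] [0.51361347 0.00718722] (array([0.51031561, 0.0098507 , 0.02587674]), [np.float64(0.00028315866923106064), np.float64(0.0002831586692310475)])
end [0.53535551 0.00776314] [0.53397361 0.00734046] (array([0.53241209, 0.00843382, 0.01936721]), [np.float64(0.0003008709574933709), np.float64(0.0003008709574933878)])
lugtop w [array([0.46852161, 0.0111494 ]), array([0.4820753 , 0.01011808])] base end [0.4609601  0.01075809]
hole -2.59787248152195 0.047651799045620065
end -2.179962811552209 0.06773403472734962
78.84729120557971 [-9.59996242e-05  1.28783948e-04 -9.99999987e-01]
```

Request:
apply_moves(delta_pos=[[0,0,0],[0.32,-0.5,5],[0,0,5],[0,0,5],[0,0,3.4],[0,0,2],[0,0,0],[0,0,0]], twist=[-0.151,0,0,0,0,0,0,0], gripper=4)

```text
t: 3.1
tool_pos: [0.4734, 0.011, 0.0467]
orientation: [0.064, 3.14, -0.0]
force: [0.3, -0.8, 0.5]
opening: 0.04
gripper_force: 0.0
```

Request:
apply_moves(delta_pos=[[0,0,0],[0,0,0],[0,0,0],[0,0,0]], twist=[0,0,0,0], gripper=0, squeeze=20)

```text
t: 3.6
tool_pos: [0.4731, 0.0103, 0.0461]
orientation: [0.064, 3.14, -0.001]
force: [-1.0, -2.9, 3.9]
opening: 0.0101
gripper_force: 20.0
```

Request:
apply_moves(delta_pos=[[0,0,-2],[0,0,-5],[0,0,-6],[0,0,-6],[0,0,-6],[0,0,-1],[0,0,0]], twist=[0,0,0,0,0,0,0], squeeze=30)

```text
t: 4.47
tool_pos: [0.4728, 0.0106, 0.3051]
orientation: [-0.064, -3.141, -0.0]
force: [-0.2, -0.4, -3.7]
opening: 0.0098
gripper_force: 30.0
```

Request:
apply_moves(delta_pos=[[-1.19,5.51,0],[-1.19,5.51,0],[-1.19,5.51,0],[-1.19,5.51,0],[-1.19,5.51,0],[-1.19,5.51,0],[-1.19,5.51,0],[-1.19,5.51,0]], twist=[0,0,0,0,0,0,0,0])

```text
t: 5.48
tool_pos: [0.5851, 0.4482, 0.3008]
orientation: [-0.064, -3.136, 0.006]
force: [1.3, -0.6, -2.0]
opening: 0.01
gripper_force: 30.0
```

Request:
apply_moves(delta_pos=[[0,0,0],[0,0,0],[0,0,0],[0,0,0],[0,0,0],[0,0,0]], twist=[-0.162,-0.162,-0.161,-0.161,0,0])

```text
t: 6.22
tool_pos: [0.5854, 0.4468, 0.3032]
orientation: [0.93, -2.997, 0.001]
force: [0.7, 0.2, -3.0]
opening: 0.0101
gripper_force: 30.0
```

```bash
python3 - <<'E'
from plant import robot
from h import *
s=robot.read_state();print(s["tool_pos"],s["orientation"],s["q"],s["opening"],s["gripper_force"])
c=robot.read_camera("wrist");cv2.imwrite("pics/w2.png",c["frame"][:,:,::-1])
import pickle;pickle.dump(c,open("w2.pkl","wb"))
E
```

```text
[0.58536374 0.44677792 0.30321087] [ 9.29864539e-01 -2.99747096e+00  1.43361555e-03] [ 5.82335159e-01  5.06805708e-01  9.26440956e-01  1.27023601e-05
  1.71167784e+00 -1.59006551e+00] 0.010050320343172357 29.998507797718048
```

View pics/w2.png

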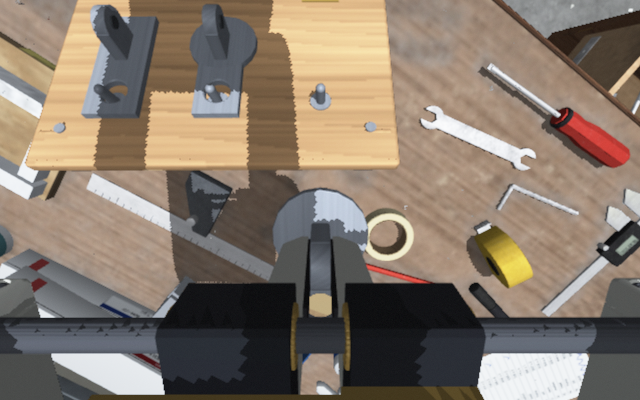

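The wrist view shows the board's top edge level in the picture (row 166), so the yaw is right. The empty peg is near (320,87)–(320,103), and the round and square leaves hang to the left. I'll pick the peg with a colour mask.

```bash
python3 - <<'E'
import pickle
from h import *
from plant import robot
c=pickle.load(open("w2.pkl","rb"));T=robot.read_camera("top")
def show(fr,x0,x1,y0,y1):
    h=cv2.cvtColor(fr,cv2.COLOR_RGB2HSV)[y0:y1,x0:x1]
    for i,r in enumerate(h): print(y0+i,"".join("#" if p[1]<70 and p[2]<150 else "+" if p[1]<80 else "." for p in r))
print("wrist from col 304");show(c["frame"],304,336,80,114)
print("top from col 204");show(T["frame"],204,224,174,192)
for n,p,z in (("tip",(320,87),.1944),("base",(320,101),.173)): print(n,plane(c,p,z))
for p in ((27,166),(398,167)): print("edge",plane(c,p,.205))
E
```

```text
wrist from col 304
80 ................................
81 ................................
82 ................................
83 ...............++++.............
84 .............+#+++++............
85 ............+#+++++++...........
86 ............#+++++++++..........
87 ............#+++++++++..........
88 ............#+++++++++..........
89 ............#+++++++++..........
90 ............##++++++#+..........
91 ...........+###++++##...........
92 ...........##########+..........
93 ..........############++........
94 ........+############++++.......
95 ........#############+++++......
96 .......##############+++++......
97 ......+++############++++++.....
98 ......++++###########++++++.....
99 ......+++++##########+++++++....
100 ......++++++#########+++++++....
101 ......++++++#########+++++++....
102 ......+++++++#######++++++++....
103 ......++++++++######+++++++.....
104 ......+++++++++++++++++++++.....
105 .......+++++++++++++++++++......
106 ........++++++++++++++++++......
107 .........++++++++++++++++.......
108 ..........++++++++++++++........
109 ............++++++++++..........
110 ..............++++++............
111 ................................
112 ................................
113 ................................
top from col 204
174 ####################
175 ####################
176 ####################
177 ####################
178 ####################
179 ####################
180 ####################
181 ####################
182 ####################
183 ######++############
184 #####++++###########
185 +####+##############
186 ++####+++++#########
187 +#+##++++++#########
188 #++++++++++#########
189 +++++++++++++#######
190 ++++++++++++++######
191 ++++++++++++++######
tip [0.51577103 0.39895273 0.1944    ]
base [0.52392498 0.40457768 0.173     ]
edge [0.67788797 0.25778527 0.205     ]
edge [0.52914118 0.4754961  0.205     ]
```

Peg tip is (320.5,87.5) and foot (320.5,101). The tip-to-foot vector of 9.9 mm along 34.5° agrees with the 27° lean. I'll take a second wrist view for height and plan the hanging path.

Request:
apply_moves(delta_pos=[[2,0,0],[2,0,0],[0,0,0],[0,0,0]], twist=[0,0,0,0])

```text
t: 6.82
tool_pos: [0.5533, 0.4246, 0.3059]
orientation: [-0.935, 2.999, 0.0]
force: [0.0, 0.3, -2.3]
opening: 0.0097
gripper_force: 30.0
```

```bash
python3 - <<'E'
import pickle
from h import *
from plant import robot
c=pickle.load(open("w2.pkl","rb"));d=robot.read_camera("wrist");s=robot.read_state();S=robot.read_camera("side")
pickle.dump(d,open("w3.pkl","wb"))
def mask(fr,x0,x1,y0,y1):
    h=cv2.cvtColor(fr,cv2.COLOR_RGB2HSV)[y0:y1,x0:x1]
    for i,r in enumerate(h): print(y0+i,"".join("#" if p[1]<70 and p[2]<150 else "+" if p[1]<80 else "." for p in r))
p=proj(d,np.array([.516,.3992,.1944]));print(p,s["tool_pos"])
x,y=map(int,p);mask(d["frame"],x-16,x+16,y-10,y+36);print("col0",x-16)
sc=lambda u,v:(190+u/2.7,180+v/2.7)
print(proj(S,np.array([.516,.3992,.1944])),sc(640,84),proj(S,np.array([.524,.4048,.173])),sc(637,114))
# path
from scipy.optimize import fsolve
a,b=np.radians(37),np.radians(27)
def pose(th):
    ux=np.array([np.cos(th),np.sin(th)]);n=np.array([-np.sin(th),np.cos(th)])
    def f(H):
        M=H+3*n;E=H+20*ux
        return [M[0]+np.tan(b)*M[1], E[1]-np.tan(a)*E[0]]
    H=fsolve(f,[0,5]);return H,H-42*ux+28*n
for t in (0,10,20,30,36): print(t,pose(np.radians(t)))
E
```

```text
(np.float64(320.4923276029236), np.float64(142.49339694961475)) [0.55344724 0.42460919 0.30570309]
132 ................................
133 ................................
134 ................................
135 ................................
136 ................................
137 ................................
138 ...............+##++............
139 .............+#++++#+...........
140 .............#++++++#...........
141 ............##++++++++..........
142 ...........+##+++++++#..........
143 ..........####+++++++##+........
144 .........#####++++++##+++.......
145 ........#######+++++##++++......
146 .......##############++++++.....
147 .......+++###########++++++.....
148 .......++++##########++++++.....
149 .......+++++#########+++++++....
150 ......#++++++########+++++++....
151 ......+++++++########+++++++....
152 .......++++++########++++++.....
153 .......+++++++######+++++++.....
154 .......++++++++++++++++++++.....
155 ........++++++++++++++++++......
156 .........++++++++++++++++.......
157 ..........++++++++++++++........
158 ...........++++++++++++.........
15
[... 593 characters left out ...]
 ................................
176 ................................
177 ................................
col0 304
(np.float64(427.34601055898304), np.float64(209.84955475593594)) (427.037037037037, 211.11111111111111) (np.float64(427.6728931014365), np.float64(221.7794567364104)) (425.9259259259259, 222.22222222222223)
0 (array([-6.65316134, 10.05756433]), array([-48.65316134,  38.05756433]))
10 (array([-4.89703979,  7.6789697 ]), array([-51.12111439,  27.96036332]))
20 (array([-2.99212417,  5.06705345]), array([-52.03577826,  17.01360081]))
30 (array([-0.99629437,  2.30117735]), array([-51.36936133,   5.54988866]))
36 (array([0.21967518, 0.60259273]), array([-50.21702565,  -1.43191202]))
```

Both wrist views and the side view agree on the peg tip height (0.194). I'll move to pre-insertion and check from the side.

Request:
apply_moves(delta_pos=[[3,0,1],[3,0,2],[2.9,0,2],[0,0,1.2],[0,0,0],[0,0,0]], twist=[0,0,0,0,0,0])

```text
t: 7.68
tool_pos: [0.481, 0.3745, 0.2448]
orientation: [-0.935, 2.997, 0.001]
force: [-0.0, -0.9, -2.0]
opening: 0.0097
gripper_force: 30.0
```

```bash
python3 - <<'E'
from plant import robot
from h import *
s=robot.read_state();print(s["tool_pos"],s["orientation"],s["force"])
S=robot.read_camera("side");f=S["frame"][:,:,::-1]
t=cv2.resize(f[130:260,340:500],None,fx=4,fy=4,interpolation=cv2.INTER_CUBIC)
W=robot.read_camera("wrist")["frame"][150:300,240:400,::-1]
cv2.imwrite("pics/s4.png",t)
E
```

```text
[0.4810052  0.37445353 0.24476376] [-9.35419798e-01  2.99715458e+00  7.75552569e-04] [-0.01155473 -0.91134904 -2.03901625]
```

View pics/s4.png

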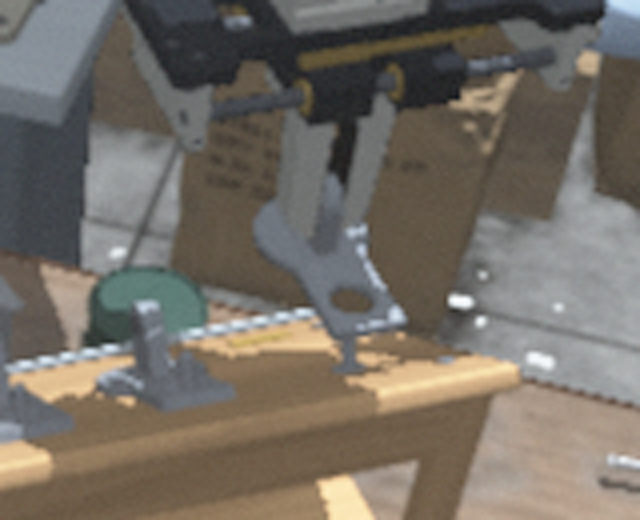

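The leaf is held level, with its hole at side pixel (428,204.5), and the peg stands right under it with its foot at (427.5,222). A quick projection check follows.

```bash
python3 - <<'E'
from plant import robot
from h import *
S=robot.read_camera("side")
H=np.array([.481+.042*.825,.3745+.042*.565,.2448-.037]);print(H,proj(S,H))
for d in ([.825,.565,0],[-.565,.825,0],[0,0,1]): print(np.array(proj(S,H+.005*np.array(d)))-proj(S,H))
E
```

```text
[0.51565 0.39823 0.2078 ] (np.float64(428.05409995684136), np.float64(204.26866372257746))
[1.14118151 1.87445167]
[ 2.58072872 -0.47266359]
[ 0.45624748 -2.01881911]
```

Request:
apply_moves(delta_pos=[[0,0,0.7],[0,0,0.65],[-0.2,0,0.4],[-0.22,0,0.4],[0,0,0],[0,0,0]], twist=[0,0,0,0,0,0])

```text
t: 8.57
tool_pos: [0.4829, 0.3758, 0.222]
orientation: [0.936, -2.998, 0.001]
force: [-3.4, -2.9, -0.8]
opening: 0.0096
gripper_force: 30.0
```

Request:
apply_moves(delta_pos=[[0,0,0],[0.12,0,0.5],[0.12,0,0.5],[0.05,0,0.55],[0.05,0,0.55],[0,0,0]], twist=[0,0,0,0,0,0], squeeze=7)

```text
t: 9.32
tool_pos: [0.4804, 0.3741, 0.2003]
orientation: [0.936, -2.998, 0.0]
force: [-0.5, 0.3, -2.4]
opening: 0.0101
gripper_force: 7.0
```

```bash
python3 - <<'E'
from plant import robot
from h import *
s=robot.read_state();print(s["tool_pos"],s["force"],s["opening"])
f=robot.read_camera("side")["frame"][:,:,::-1]
cv2.imwrite("pics/s5.png",cv2.resize(f[130:260,340:500],None,fx=4,fy=4,interpolation=cv2.INTER_CUBIC))
E
```

```text
[0.48036739 0.37411847 0.20033287] [-0.54116667  0.32851965 -2.40134549] 0.010091545089940911
```

View pics/s5.png

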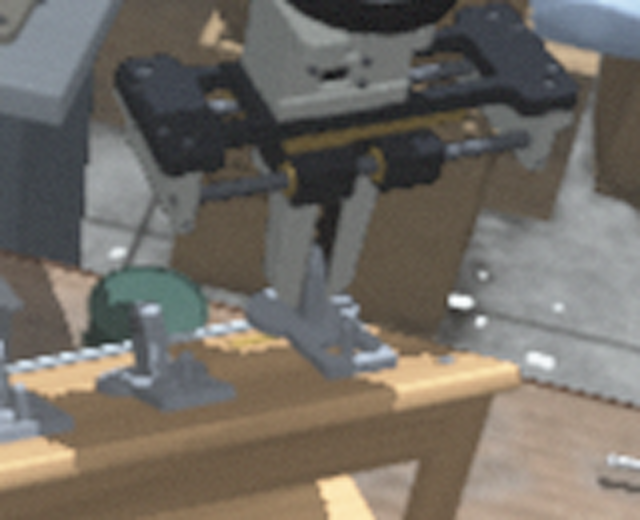

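The leaf is pivoting as planned, with the peg standing through its hole at crop (345,320). I'll finish the pivot and release.

Request:
apply_moves(delta_pos=[[-0.03,0,0.55],[-0.04,0,0.6],[-0.05,0,0.35],[-0.05,0,0.3],[0,0,0],[0,0,0]], twist=[0,0,0,0,0,0])

```text
t: 10.12
tool_pos: [0.4817, 0.3751, 0.183]
orientation: [0.936, -2.999, 0.0]
force: [-0.1, 0.0, -2.3]
opening: 0.0095
gripper_force: 7.0
```

Request:
apply_moves(delta_pos=[[0,0,0],[0,0,0],[0,0,0],[0,0,0]], twist=[0,0,0,0], gripper=3.2)

```text
t: 10.62
tool_pos: [0.4819, 0.3752, 0.1833]
orientation: [-0.936, 2.999, 0.0]
force: [-0.2, -0.2, 0.2]
opening: 0.0319
gripper_force: 0.0
```

Request:
apply_moves(delta_pos=[[0,0,-2],[0,0,-4],[0,0,-5.7],[-4.4,-2.6,0],[-4.4,-2.6,0],[-4.4,-2.6,0],[0,0,0],[0,0,0]], twist=[0,0,0,0,0,0,0,0])

```text
t: 11.62
tool_pos: [0.6347, 0.3862, 0.3008]
orientation: [-0.936, 2.999, 0.0]
force: [-0.9, 0.9, -0.3]
opening: 0.0318
gripper_force: 0.0
```

```bash
python3 - <<'E'
from plant import robot
from h import *
import pickle
s=robot.read_state();print(s["tool_pos"],s["orientation"],s["q"])
c=robot.read_camera("wrist");pickle.dump(c,open("w5.pkl","wb"));f=c["frame"][:,:,::-1].copy()
u=np.array([.825,.565,0]);v=np.array([-.565,.825,0]);z=np.array([0,0,1.]);B=np.array([.5245,.405,.173])
ca,sa=np.cos(np.radians(37)),np.sin(np.radians(37));X=ca*u+sa*z;N=-sa*u+ca*z
for n,base in (("oil",B),("sq",B-.156*v)):
    O=base-.0055*X-.042*X
    for l,p in (("hole",(42,0,6)),("tip0",(-13,0,35)),("lugtop",(0,0,41)),("c1",(62,20,6)),("c2",(62,-20,6)),("c3",(-32,20,6)),("c4",(-32,-20,6))):
        P=O+(p[0]*X+p[1]*v+p[2]*N)/1000;q=proj(c,P);print(n,l,np.round(P,4),np.round(q,1))
        cv2.circle(f,(int(round(q[0])),int(round(q[1]))),1,(0,0,255),-1)
    q=proj(c,base+.024*(.174*X+.985*N));cv2.circle(f,(int(round(q[0])),int(round(q[1]))),1,(0,255,0),-1)
cv2.imwrite("pics/w5.png",cv2.resize(f[0:190,140:520],None,fx=2.1,fy=2.1,interpolation=cv2.INTER_CUBIC))
E
```

```text
[0.63470009 0.38616554 0.30084153] [-9.35869307e-01  2.99881670e+00  4.79455188e-04] [ 4.77487930e-01  5.23458755e-01  9.08600907e-01  2.79676515e-04
  1.70934644e+00 -1.69827327e+00]
oil hole [0.5179 0.4005 0.1745] [425.7  81.8]
oil tip0 [0.4673 0.3658 0.1645] [429.9  -8.4]
oil lugtop [0.4728 0.3696 0.1772] [434.6  -2.3]
oil c1 [0.5198 0.426  0.1865] [456.3 104.9]
oil c2 [0.5424 0.393  0.1865] [400.8 104.6]
oil c3 [0.4578 0.3836 0.1299] [441.1   6.7]
oil c4 [0.4804 0.3506 0.1299] [391.9   6.4]
sq hole [0.606  0.2718 0.1745] [214.7  80.6]
sq tip0 [0.5554 0.2371 0.1645] [211.5  -9.7]
sq lugtop [0.561  0.2409 0.1772] [206.8  -3.7]
sq c1 [0.6079 0.2973 0.1865] [239.6 103.7]
sq c2 [0.6305 0.2643 0.1865] [183.9 103.4]
sq c3 [0.546  0.2549 0.1299] [249.2   5.5]
sq c4 [0.5686 0.2219 0.1299] [199.9   5.2]
```

View pics/w5.png

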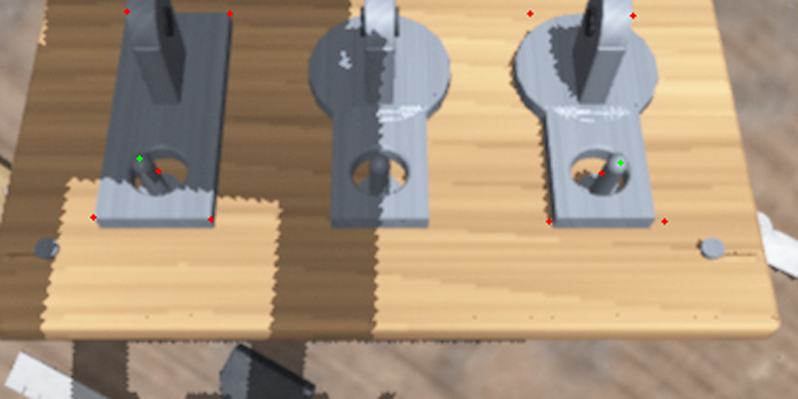

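The oiled leaf hangs properly, with its peg through the hole at crop (605,172). The square leaf's corners match my model to about 1 mm. Now the square leaf.

Request:
apply_moves(delta_pos=[[4.5,-2.58,0],[4.5,-2.58,0],[4.51,-2.59,0],[0,0,4],[0,0,4],[0,0,3],[0,0,1.2],[0,0,0]], twist=[0,0,0,0,0,0,0,0])

```text
t: 12.68
tool_pos: [0.5672, 0.2458, 0.1791]
orientation: [-0.937, 2.998, 0.0]
force: [0.1, -0.5, 0.7]
opening: 0.0323
gripper_force: 0.0
```

Request:
apply_moves(delta_pos=[[0,0,0],[0,0,0],[0,0,0],[0,0,0]], twist=[0,0,0,0], gripper=0, squeeze=30)

```text
t: 13.18
tool_pos: [0.5683, 0.2457, 0.1793]
orientation: [-0.936, 2.997, 0.0]
force: [-1.5, 0.2, 6.1]
opening: 0.0098
gripper_force: 30.0
```

Lift along the peg, then straight up.

Request:
apply_moves(delta_pos=[[-0.15,0,-0.12],[0.27,0,-0.53],[0.36,0,-0.71],[0.45,0,-0.89],[0.45,0,-0.89],[0,0,-3],[0,0,-5],[0,0,0]], twist=[0,0,0,0,0,0,0,0])

```text
t: 14.18
tool_pos: [0.5585, 0.2383, 0.296]
orientation: [-0.933, 2.989, 0.0]
force: [0.2, -0.2, -1.8]
opening: 0.0093
gripper_force: 30.0
```

Request:
apply_moves(delta_pos=[[4.28,-2.43,0],[4.28,-2.43,0],[4.28,-2.43,0],[4.28,-2.43,0],[4.28,-2.43,0],[0,0,0],[0,0,0],[0,0,0]], twist=[0,0,0,0,0,0.153,0.153,0.153])

```text
t: 15.18
tool_pos: [0.4489, 0.0157, 0.2888]
orientation: [0.221, -3.133, -0.0]
force: [0.1, -0.2, -1.9]
opening: 0.0099
gripper_force: 30.0
```

Request:
apply_moves(delta_pos=[[0,0,0],[0,0,0],[0,0,5],[0,0,5],[0,0,5],[0,0,4],[0,0,0],[0,0,0]], twist=[0.152,0.152,0,0,0,0,0,0])

```text
t: 16.18
tool_pos: [0.4502, 0.0159, 0.1009]
orientation: [0.248, 3.131, 0.0]
force: [0.1, 0.1, -1.2]
opening: 0.0097
gripper_force: 30.0
```

```bash
python3 - <<'E'
from plant import robot
from h import *
s=robot.read_state();print(s["tool_pos"],shift(s,[.4505,.0173,.085]))
M=Ro.from_rotvec(s["orientation"]).as_matrix();print(np.degrees(np.arctan2(M[1,1],M[0,1])),s["force"],s["opening"])
E
```

```text
[0.45017323 0.01591772 0.10091382] [-0.00855083  0.14146001  1.5914108 ]
80.95746305368132 [ 0.11844034  0.06227601 -1.20078005] 0.009733370614117639
```

Request:
apply_moves(delta_pos=[[0,0.14,2],[0,0,2],[0,0,0]], twist=[0,0,0])

```text
t: 16.55
tool_pos: [0.4505, 0.0173, 0.0607]
orientation: [0.247, 3.13, -0.0]
force: [-0.6, -0.3, -1.8]
opening: 0.0099
gripper_force: 30.0
```

Request:
apply_moves(delta_pos=[[0,0,0],[-0.4,0,0.4],[-0.6,0,0.3],[-0.6,0,0.3],[-0.6,0,0.3],[-0.6,0,0.2],[0,0,0],[0,0,0]], twist=[0,0,0,0,0,0,0,0], squeeze=7)

```text
t: 17.55
tool_pos: [0.4769, 0.0129, 0.044]
orientation: [-0.247, -3.131, 0.0]
force: [-0.6, 0.3, -3.0]
opening: 0.0098
gripper_force: 7.0
```

Request:
apply_moves(delta_pos=[[0,0,0],[0,0,0],[0,0,0],[0,0,0],[0,0,-1],[0,0,-4],[0,0,-6],[0,0,-6]], twist=[0,0,0,0,0,0,0,0], gripper=3)

```text
t: 18.55
tool_pos: [0.477, 0.013, 0.2169]
orientation: [0.248, 3.132, -0.0]
force: [1.2, -1.0, 0.1]
opening: 0.0301
gripper_force: 0.0
```

Request:
apply_moves(delta_pos=[[0,0,-5],[0,0,0],[0,0,0]], twist=[0,0,0])

```text
t: 18.92
tool_pos: [0.4773, 0.013, 0.2645]
orientation: [0.248, 3.132, -0.0]
force: [-0.8, 0.7, -0.1]
opening: 0.0302
gripper_force: 0.0
```

```bash
python3 - <<'E'
from plant import robot
from h import *
import pickle
s=robot.read_state();print(s["tool_pos"],s["orientation"])
c=robot.read_camera("wrist");pickle.dump(c,open("w6.pkl","wb"))
C=np.array([.491,.0107,0]);x=np.array([.987,-.162,0]);y=np.array([.162,.987,0])
O=C-.014*x
for l,p in (("hole",(42,0,12)),("lugtop",(0,0,47)),("c1",(62,20,12)),("c2",(62,-20,12)),("c3",(-32,20,12)),("c4",(-32,-20,12))):
    P=O+(p[0]*x+p[1]*y)/1000+np.array([0,0,p[2]/1000]);print(l,np.round(proj(c,P),1))
# rectify tray to 1 mm/px metric view on plate-top plane, print coarse grey map
q=[];
for a in np.arange(-62,63,2.):
    q.append([proj(c,C+(a*x+b*y)/1000+np.array([0,0,.012])) for b in np.arange(-42,43,1.)])
q=np.array(q,np.float32);g=cv2.remap(cv2.cvtColor(c["frame"],cv2.COLOR_RGB2GRAY),q[...,0],q[...,1],cv2.INTER_LINEAR)
for a,r in zip(np.arange(-62,63,2),g): print("%4d"%a,"".join(" .:-=+*#%@"[min(9,v//26)] for v in r))
E
```

```text
[0.47727977 0.0129596  0.26452235] [ 2.47588687e-01  3.13154854e+00 -9.68339133e-06]
hole [319.3 198.1]
lugtop [319.4 170.5]
c1 [335.6 213.8]
c2 [302.8 213.7]
c3 [337.2 136.3]
c4 [302.1 136.1]
 -62 ###################################################################################**
 -60 **##*##***************************************************######*********************
 -58 +*****************************************************#########*####*######****++****
 -56 +*#######################*#####################################*####**#####****++****
 -54 +*######################*######################################*###**######****++****
 -52 +*######################**################*###################**####**##*##**#*++****
 -50 +*############*#########***##################################***####**#*###****++****
 -48 +*#####################******************************************##***#####****++****
 -46 +*###########**#######*+===++++++===+++========+=====++====++++**###**##*#*****++****
 -44 +*###########**#######**++++++++++++++++++++++++++++++++++++++***##***#*##*****++**
[... 4125 characters left out ...]
****#@@@@@@@@@@@@@@@@@@@@@@@@@@@@@@#**********************++***
  50 +++************************%@@@@@@@@@@@@@@@@@@@@@@@@@@@@@%**********************++***
  52 +++*************************###%@@@%#######%@@@%######%@%#***********************+***
  54 +++******************************************************************************++**
  56 +++******************************************************************************+***
  58 ++++**++********+++*****++++****+*++++++++++++++++++++++++++++++++++++++++========+**
  60 +=-------------------------==+==---=====+==-----====++=--------------------------=+**
  62 *+======++=++++++++++++++++#%%%%%%%@@@@@@@%%%%%%@@@@@@%%%#+**************************
```

The rectified map shows a flat 39×94 mm plate spanning x −46…+48 in the tray, with the lug at about −15 and the hole at +27, as wanted. Next is the pump.

Request:
apply_moves(delta_pos=[[-4,0,0],[-5,0,0],[-5,0,0],[-0.66,0,0],[0,0,4],[0,0,4],[0,0,0.7],[0,0,0]], twist=[0,0,0,0,0,0,0,0], gripper=0, squeeze=20)

```text
t: 19.98
tool_pos: [0.6215, -0.0099, 0.1776]
orientation: [-0.247, -3.131, 0.0]
force: [-0.0, 0.7, 0.4]
opening: 0.0004
gripper_force: 0.0
```

Request:
apply_moves(delta_pos=[[0,0,0.6],[0,0,0.5],[0,0,0.4],[0,0,0.3],[0,0,0]], twist=[0,0,0,0,0])

```text
t: 20.6
tool_pos: [0.6231, -0.0101, 0.1605]
orientation: [0.247, 3.129, -0.0]
force: [1.7, 0.0, 6.1]
opening: 0.0005
gripper_force: 2.9
```

Request:
apply_moves(delta_pos=[[0,0,0.2],[0,0,0.2],[0,0,0.1],[0,0,0]], twist=[0,0,0,0])

```text
t: 21.1
tool_pos: [0.6233, -0.0102, 0.1572]
orientation: [0.247, 3.129, -0.0]
force: [-3.4, -0.3, 14.7]
opening: 0.0003
gripper_force: 7.2
```

The force of 14.7 N is above the 8 N spring, so the cap is at its stop. Back off.

Request:
apply_moves(delta_pos=[[0,0,-0.5],[0,0,-1],[0,0,-3],[0,0,-5],[0,0,-4],[0,0,0],[0,0,0],[0,0,0]], twist=[0,0,0,0,0,0,0,0])

```text
t: 22.1
tool_pos: [0.6212, -0.01, 0.2872]
orientation: [-0.247, -3.128, -0.0]
force: [-0.1, 0.3, -0.3]
opening: 0.0005
gripper_force: 0.0
```

```bash
python3 - <<'E'
from plant import robot
s=robot.read_state();print(s["tool_pos"],s["force"]);print(robot.close_job())
E
```

```text
[ 0.62120121 -0.00997726  0.28720199] [-0.12567136  0.32080555 -0.26122441]
the job is handed in; nothing more can be done
None
```

I handed the job in at about 22 s: the oiled leaf hangs on the empty peg, the square leaf lies flat in the tray lug up, and the pump cap was pressed to its stop and released; I checked both leaves on camera but not the cap's spring-back, and the hand-in gave no verdict.

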